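# Ease the spring clip off the slab roller's axle

## Robot

A 6-joint arm with a two-finger parallel gripper is mounted at the origin on the work surface. World frame = base frame: x ahead of the robot, y to its left, z up, the work surface at z = 0. Lengths are in mm, angles in degrees, forces in N, time in s.
With the tool pointing down it reaches from about 350 to 850 mm from the base axis. Payload 8.1 kg.
Tool frame: the origin (TCP) lies at the very end of the fingers, on their centre line; the grasp point (between the pads) lies 19 mm behind it; z points along the fingers, y is the line along which they close (so a half turn about z gives the same grasp; the last joint's range is limited). The gripper opens to 85 mm and grips with 20 to 120 N. Pads are 22 mm wide; open, the fingers measure 114 mm over their backs; the gripper's body (76 mm by 85 mm) begins 54 mm behind the grasp point. The pads swing forward as they close: fully open they stand 13 mm farther back than shut.
Start: joints at [-77.945, 7.471, 85.268, -0, 87.261, -4.893], TCP at [174.923, -573.94, 231.292] pointing down, gripper open.
Joint ranges: [-169.43, 169.43], [-51.17, 129.36], [1.28, 143.12], [-76.62, 256.62], [0, 156.53], [-152.29, 152.29]. Speed limits (degrees/s): [136.94, 136.94, 159.86, 180, 180, 180].

## Interface

Orientations are given as [roll, pitch, yaw] about the fixed x, y, z axes, in that order (R = Rz(yaw) Ry(pitch) Rx(roll)).
In Python, from bench import * gives the robot as it stands.
- The arm moves only by the tool play_rows, never from a script. Its argument "increments" is a list of rows, each a list of 3 entries, a list of its own where there are three numbers: the gripper's target within -1 to 1 (fully open at 1, half-way at 0, shut at -1), then the shift along the tool's x, y, z in mm, then the turn about the tool's z in rad. A call has 1 to 12 rows; each row shifts and turns the commanded pose from where the row before left it, along the tool's axes as they then stand; what a row does not reach is not made up. A row lasts 1/12 s, in which the tool goes at most 41.7 mm and 7.16 degrees, less where a joint would pass 70% of its speed; a pose out of reach is approached as far as the arm can. A call is refused whole if a number of a shift passes 41.7 or a number of a turn 0.125, either way. A call with a gripper value outside its range is refused whole. The fingers move at their own pace and stop on an object; "force" is the grip in N (left out, the last holds). Time passes only in rows, so rows that do not move let the fingers close. It gives the time, the measured TCP pose, the force, the opening and the grip force at its end, in the units of the state.
- sense(): the state, without advancing time (a new reading comes with each control period).
- snapshot(name): name is "scene" or "side" or "wrist"; returns a dict with "color" (400x640x3 uint8, red, green, blue), "intrinsics" (3x3 intrinsics, pixels), "world_from_camera" (4x4, takes a point from camera to world coordinates). Camera axes: x right, y down, z forward; pixel columns grow to the right and rows downward; lengths in mm; the calibration is good to about 2 mm. A picture is of the moment at which its call begins. There is no depth.
- hand_in(): hands the job in; it is judged then, once.
Trained networks look in a picture, given as the dict that the camera call returned (one of the last four; its "shot" number tells which), for a name from the list of things; names that differ only in an ending like _2 or _b are one class to them, and where a whole thing is asked for, a point or a joint stands for the part that bears it (a point fixed in the world has none). Each returns a list of dicts, best first, with "p" (0 to 1); they miss things now and then, are a little off and sometimes report something else, mostly with a low value. They report only what shows in the picture. A call takes as long as a camera call.
- find_in(query, picture): "xyz" ([x, y, z] in mm, in the coordinates of the camera as it stood for that picture, good to about 4 mm: the middle of the surface that is visible of it).
- regions_of(query, picture): "mask" (400x640 bool, what is visible of it).
- pinpoint(query, picture): "xyz" ([x, y, z] in mm, in the coordinates of the camera as it stood for that picture, good to about 4 mm: a listed point, or the origin of a listed thing).
The state is a dict: "time": time; "joint_pos": joint angles; "qd": joint speeds; "joint_efforts": joint torques, N m; "tool_pos": TCP position; "tcp_rot": TCP orientation; "ft_force": force on the tool from outside, world axes, zero at the start; "wrist_torque": the same for the moment, N m; "finger_gap": finger opening in mm; "grip_force": force on a finger pad.
Only numpy, scipy, OpenCV 4.12 (cv2) and the standard library are available. Lean on these libraries where they do the work, as an engineer would, in place of code of your own. Each camera call takes 0.05 s, during which the arm holds its last target. There are 200 camera calls.

## Task

The slab roller's gear has to come off for cleaning, so take the spring clip off the end of its axle: pick the steel wedge with the wooden handle out of the tool block and slide it gently down behind the clip's crossbar, flat face against the axle, until the clip spreads and slips off; never force the wedge, and do not touch the clip with the gripper while it is still on the axle. Then stand the wedge upright in its hole in the tool block again and lay the clip in the small white dish. Do not knock against the machine, and leave everything else on the bench as it stands.

Things in the scene. Friction and masses are not known exactly. Their poses are not given: they have to be found in the camera images.
- axle_neck (a point): Centre of the oiled steel neck at the axle's free end, 126 mm above the bench; z up, axle level along y, machine at +y. Neck y -21..21, x -8..5, z -7..7 mm, square on its +x side (flat upright face at x = 5), edges at -x chamfered 5 mm. Round head (20 mm) ends at y -31. Gear (70 mm) from y 38, end plate from y 62, 198 mm high, x -55..55. Fixed; place and yaw vary.
- trough (a point): Middle of the flat steel trough (3 mm above the bench; 94 mm in x, 100 mm in y, 6 mm rim at its far +x end) below and beside the axle; axes as axle_neck. A steel apron slopes down into it from under the axle: the clip, once off, drops there and slides in, and may lie any way up.
- clip: Dark steel spring clip of 6 mm wire, 46 g: two hairpin loops at y = -14 and 14 mm, joined by a crossbar at their backs. Spans x -13..15, y -17..17, z -13..13 mm. On the axle its origin and axes are those of axle_neck: backs at x 12, sprung legs run to -x above and below the neck, their bent tips hooked over the far chamfers.
- crossbar (a point): Middle of the clip's crossbar, a square-edged bar along y, 7.6 mm (x) by 7 mm (z); axes as the clip's. On the axle it is level, at x 12, z -5.5 mm from axle_neck (flat top at z -2), 3.2 mm clear of the neck's side face; open from above between the loops (22 mm wide). Pushed to +x the clip gives at about 4 mm (legs climb onto the neck), comes off at 7 to 14 mm. It takes 6 to 13 N down on the wedge.
- wedge: Steel wedge, wooden handle, 150 mm, 0.13 kg, upright in one of the block's holes (round tools in the others). Origin: middle of the tip's edge in the flat face; z up the tool. Blade y -7..7; flat face x = 0, sloping face towards +x: 3 mm thick at the tip, 18 at z 60, even to z 80. In the block: axes as the block's, tip 10 mm above the bench, handle resting on the block.
- wedge_handle (a point): Middle of the wedge's wooden handle, 34 mm (x) by 20 mm (y) by 70 mm (z): 9 mm to +x and 115 mm up from the tip. Axes as the wedge's.
- tool_block: Fixed wooden block, 70 (x) by 180 (y) by 90 mm high; origin in the middle of its underside. Three through holes, 24 (x) by 20 mm (y), at y -55, 0 and 55 mm, x 0. With the wedge in a hole its origin lies 9 mm to -x of the hole's middle. Round modelling tools, up to 180 mm tall, stand in the other two holes.
- dish: Small white ceramic bowl, loose, 124 mm across the rim, 36 mm high, wall 4 mm; origin in the middle of its underside.

How it is judged:
By the outcome, as a careful person would: the job done as asked, in the order asked, and still so for the second after the job is handed in, with the robot touching nothing.
It also fails if it takes over 69 s, if anything falls off the work surface, if the arm or the gripper's body presses on something with over 40 N, if the wrist force passes 120 N, or if a joint passes its speed limit or range.

## Working session

There is one attempt and no reset: what is moved stays moved. The work goes in short steps, Python scripts to look and compute and a tool call to move; the robot and the scene stay as the last step left them, time stands still between calls to the robot, and variables do not carry over. Pictures are saved under pics/ and viewed, at most 10 in all, crops included, and the job is handed in when it is done.

Besides the shell and the picture viewer there is one more tool, called after "Emit:" in YAML: its name, and indented under it one key for each argument. play_rows: Moves the arm, as the interface text tells. Its arguments: {"type":"object","properties":{"increments":{"type":"array","items":{"type":"array"}},"force":{"type":"number"}},"required":["increments"]}

```bash
mkdir -p pics; cat > h.py <<'E'
from bench import *
import numpy as np, cv2
from scipy.spatial.transform import Rotation as Ro
def W(s,p):
    T=np.array(s["world_from_camera"]); return T[:3,:3]@np.array(p)+T[:3,3]
def save(s,n): cv2.imwrite("pics/"+n+".png",cv2.cvtColor(s["color"],cv2.COLOR_RGB2BGR))
def pix(s,p):
    T=np.linalg.inv(np.array(s["world_from_camera"])); c=T[:3,:3]@np.array(p)+T[:3,3]
    u=np.array(s["intrinsics"])@c; return u[:2]/u[2]
def ray(s,u,v):
    T=np.array(s["world_from_camera"]); d=T[:3,:3]@np.linalg.inv(np.array(s["intrinsics"]))@np.array([u,v,1.]); return T[:3,3],d
E
python3 - <<'E'
from h import *
st=sense(); print({k:np.round(st[k],2).tolist() for k in st})
for c in ["scene","side","wrist"]:
    s=snapshot(c); save(s,c+"0"); print(c,np.round(np.array(s["world_from_camera"]),2).tolist())
    for q in ["axle_neck","trough","clip","crossbar","wedge","wedge_handle","tool_block","dish"]:
        r=pinpoint(q,s)[:2]; print(q,[(np.round(W(s,d["xyz"])).tolist(),round(d["p"],2),pix(s,W(s,d["xyz"])).round().tolist()) for d in r])
a=cv2.imread("pics/scene0.png")
E
```

```text
{'time': 0.0, 'joint_pos': [-77.94, 7.52, 85.33, -0.0, 87.26, -4.9], 'qd': [-0.0, 0.11, 0.06, -0.01, 0.04, -0.06], 'joint_efforts': [-0.0, -56.94, -50.05, -0.0, 0.01, -0.0], 'tool_pos': [174.81, -573.39, 230.22], 'tcp_rot': [-179.89, -0.01, 16.95], 'ft_force': [-0.24, -0.03, -0.36], 'wrist_torque': [-0.02, -0.07, -0.04], 'grip_force': 0.0, 'finger_gap': 85.64}
scene [[-0.76, 0.51, -0.4, 890.85], [0.65, 0.61, -0.45, 286.61], [0.01, -0.6, -0.8, 817.03], [0.0, 0.0, 0.0, 1.0]]
axle_neck [([507.0, 60.0, 125.0], 0.56, [403.0, 243.0])]
trough [([608.0, 36.0, 2.0], 0.96, [345.0, 301.0])]
clip [([508.0, 61.0, 126.0], 0.71, [404.0, 244.0])]
crossbar [([521.0, 53.0, 119.0], 0.79, [394.0, 247.0])]
wedge []
wedge_handle [([502.0, -330.0, 124.0], 0.66, [264.0, 114.0])]
tool_block [([512.0, -276.0, 0.0], 0.57, [280.0, 172.0])]
dish [([662.0, -230.0, -2.0], 0.67, [234.0, 223.0])]
side [[-0.94, -0.26, 0.2, 374.72], [-0.33, 0.73, -0.6, 472.89], [0.01, -0.63, -0.77, 824.64], [0.0, 0.0, 0.0, 1.0]]
axle_neck [([513.0, 52.0, 128.0], 0.55, [319.0, 252.0])]
trough [([603.0, 39.0, 2.0], 0.96, [282.0, 266.0])]
clip [([512.0, 53.0, 127.0], 0.58, [319.0, 253.0]), ([661.0, -225.0, 2.0], 0.53, [300.0, 178.0])]
crossbar [([519.0, 50.0, 121.0], 0.59, [316.0, 253.0])]
wedge []
wedge_handle [([498.0, -333.0, 125.0], 0.75, [375.0, 131.0])]
tool_block [([515.0, -276.0, 1.0], 0.74, [358.0, 179.0])]
dish [([662.0, -225.0, 2.0], 0.58, [300.0, 178.0])]
wrist [[0.29, -0.92, -0.25, 239.64], [-0.96, -0.28, -0.08, -553.76], [-0.0, 0.27, -0.96, 375.51], [0.0, 0.0, 0.0, 1.0]]
axle_neck []
trough []
clip []
crossbar []
wedge []
wedge_handle []
tool_block []
dish []
```

View pics/scene0.png

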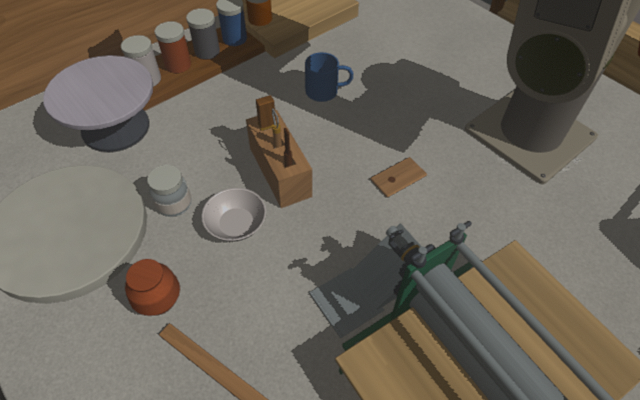

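View pics/side0.png

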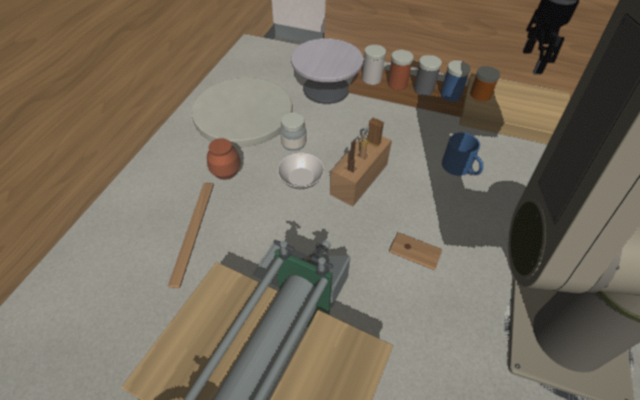

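The scene shows the wedge handle at (265,112) in the far hole of the block, the dish at (233,216), and the clip on the axle at (403,243). The side view agrees: handle at (375,131), axle end near (319,252). The wedge stands in the block's end hole away from the dish, with the handle in the arm's reach. Next I plan a look from above the block.

```bash
cat >> h.py <<'E'
def plan(pos,yaw,n,off=None):
    """n rows: straight shift in tool axes, even turn; from measured pose"""
    st=sense(); p=np.array(st["tool_pos"]); y0=st["tcp_rot"][2]
    d=(np.array(pos)-p)/n; dy=((yaw-y0+180)%360-180)/n
    for i in range(n):
        a=np.radians(y0+i*dy); c,s=np.cos(a),np.sin(a)
        print("[%.1f,%.1f,%.1f] %.3f"%(d[0]*c+d[1]*s, d[0]*s-d[1]*c, -d[2], -np.radians(dy)))
E
python3 - <<'E'
from h import *
plan([500,-331,270],78,12)
s=snapshot("scene");T=s["world_from_camera"]
E
```

```text
[31.8,-11.5,-3.2] -0.089
[32.7,-8.6,-3.2] -0.089
[33.3,-5.7,-3.2] -0.089
[33.7,-2.7,-3.2] -0.089
[33.8,0.3,-3.2] -0.089
[33.7,3.3,-3.2] -0.089
[33.2,6.3,-3.2] -0.089
[32.5,9.2,-3.2] -0.089
[31.6,12.1,-3.2] -0.089
[30.4,14.8,-3.2] -0.089
[29.0,17.4,-3.2] -0.089
[27.3,19.9,-3.2] -0.089
```

Emit:
play_rows:
  increments:
    - [1,[31.8,-11.5,-3.2],-0.089]
    - [1,[32.7,-8.6,-3.2],-0.089]
    - [1,[33.3,-5.7,-3.2],-0.089]
    - [1,[33.7,-2.7,-3.2],-0.089]
    - [1,[33.8,0.3,-3.2],-0.089]
    - [1,[33.7,3.3,-3.2],-0.089]
    - [1,[33.2,6.3,-3.2],-0.089]
    - [1,[32.5,9.2,-3.2],-0.089]
    - [1,[31.6,12.1,-3.2],-0.089]
    - [1,[30.4,14.8,-3.2],-0.089]
    - [1,[29.0,17.4,-3.2],-0.089]
    - [1,[27.3,19.9,-3.2],-0.089]

```text
time: 2.4
tool_pos: [500.8, -329.4, 270.0]
tcp_rot: [180.0, 0.0, 78.4]
ft_force: [-0.4, -0.8, 0.6]
finger_gap: 85.1
grip_force: 0.0
```

```bash
python3 - <<'E'
from h import *
for k in range(1):
    s=snapshot("wrist"); save(s,"w1"); st=sense(); print(np.round(st["tool_pos"],1),np.round(st["tcp_rot"],2))
    for q in ["wedge_handle","tool_block","wedge"]:
        r=pinpoint(q,s)[:2]; print(q,[(np.round(W(s,d["xyz"]),1).tolist(),round(d["p"],2)) for d in r])
        m=regions_of(q,s)
        if m:
            u,v=np.where(m[0]["mask"])[::-1]; print(cv2.minAreaRect(np.c_[u,v].astype(np.float32)))
E
```

```text
[ 505.2 -325.4  270.6] [ 1.7981e+02 -1.4000e-01  7.8990e+01]
wedge_handle [([500.8, -331.9, 125.4], 0.64)]
((315.67120361328125, 189.7606964111328), (45.34901809692383, 42.3548583984375), 3.5763344764709473)
tool_block [([514.0, -273.4, 3.1], 0.91)]
((319.6438293457031, 111.34291076660156), (84.3460922241211, 208.00491333007812), 3.814074993133545)
wedge [([486.6, -324.9, 11.0], 0.8)]
((316.1881103515625, 190.6188201904297), (44.4781608581543, 42.58759307861328), 5.7105937004089355)
```

View pics/w1.png

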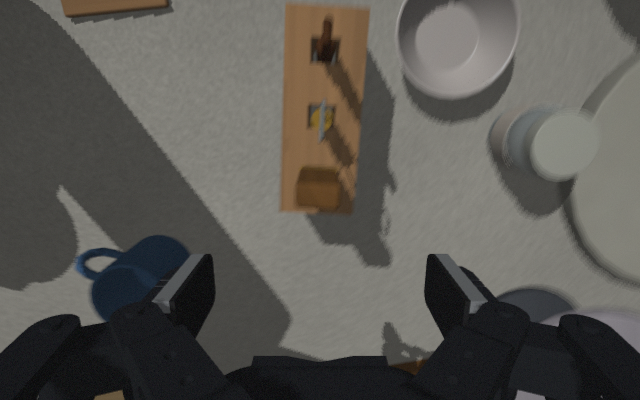

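The wrist picture shows the wedge handle at (318,188) in the hole nearest the arm. The block's corners are at (286,4), (370,10), (279,212) and (355,214). The round tools at (320,115) and (325,45) stand clear of the finger line.

```bash
python3 - <<'E'
from h import *
s=snapshot("wrist")
P=[]
for u,v in [(286,4),(370,10),(279,212),(355,214)]:
    o,d=ray(s,u,v); P.append((o+d*(90-o[2])/d[2])[:2])
P=np.array(P); print(P.round(1),P.mean(0))
for a,b in [(0,1),(2,3),(2,0),(3,1)]:
    d=P[b]-P[a]; print(np.hypot(*d).round(1),np.degrees(np.arctan2(d[1],d[0])).round(1))
y=np.mean([np.degrees(np.arctan2(*(P[b]-P[a])[::-1])) for a,b in [(2,0),(3,1)]])-90
yv=np.array([-np.sin(np.radians(y)),np.cos(np.radians(y))]); print(y,P.mean(0)-55*yv)
q=[W(s,d["xyz"]).round(1) for d in pinpoint("wedge_handle",s)]; print(q)
plan([501,-330.5,200],90+y,6)
E
```

```text
[[ 502.3 -182.7]
 [ 569.4 -201.5]
 [ 454.  -356.4]
 [ 525.1 -373.5]] [ 512.68959986 -278.50636539]
69.7 -15.7
73.1 -13.5
180.3 74.5
177.6 75.6
-14.98490983085533 [ 498.46854481 -331.63603312]
[array([ 498.9, -329.5,  125.8])]
[0.2,0.4,11.6] 0.009
[0.3,0.3,11.6] 0.009
[0.3,0.3,11.6] 0.009
[0.3,0.3,11.6] 0.009
[0.3,0.3,11.6] 0.009
[0.3,0.3,11.6] 0.009
```

```bash
python3 - <<'E'
from h import *
st=sense(); print(st["tool_pos"],st["tcp_rot"])
plan([499,-331,118],75,9)
E
```

```text
[ 498.62825753 -331.52261592  269.59316034] [-1.79982654e+02  1.74151195e-03  7.80091653e+01]
[0.1,0.0,16.8] 0.006
[0.1,0.0,16.8] 0.006
[0.1,0.0,16.8] 0.006
[0.1,0.0,16.8] 0.006
[0.1,0.0,16.8] 0.006
[0.1,0.0,16.8] 0.006
[0.1,0.0,16.8] 0.006
[0.1,0.0,16.8] 0.006
[0.1,0.0,16.8] 0.006
```

Emit:
play_rows:
  increments:
    - [1,[0,0,17],0.006]
    - [1,[0,0,17],0.006]
    - [1,[0,0,17],0.006]
    - [1,[0,0,17],0.006]
    - [1,[0,0,17],0.006]
    - [1,[0,0,17],0.006]
    - [1,[0,0,17],0.006]
    - [1,[0,0,17],0.006]
    - [1,[0,0,16],0.006]
    - [1,[0,0,0],0]
    - [1,[0,0,0],0]

```text
time: 3.77
tool_pos: [498.3, -330.7, 116.8]
tcp_rot: [-179.9, -0.1, 75.0]
ft_force: [0.2, -0.8, 0.6]
finger_gap: 85.3
grip_force: 0.0
```

```bash
python3 - <<'E'
from h import *
s=snapshot("wrist"); save(s,"w2"); st=sense(); print(np.round(st["tool_pos"],1),np.round(st["tcp_rot"],2))
for q in ["wedge_handle","wedge"]:
    print(q,[(np.round(W(s,d["xyz"]),1).tolist(),round(d["p"],2)) for d in pinpoint(q,s)[:2]])
E
```

```text
[ 499.2 -331.2  118.2] [-180.     -0.     74.99]
wedge_handle [([498.0, -327.8, 129.4], 0.95)]
wedge []
```

View pics/w2.png

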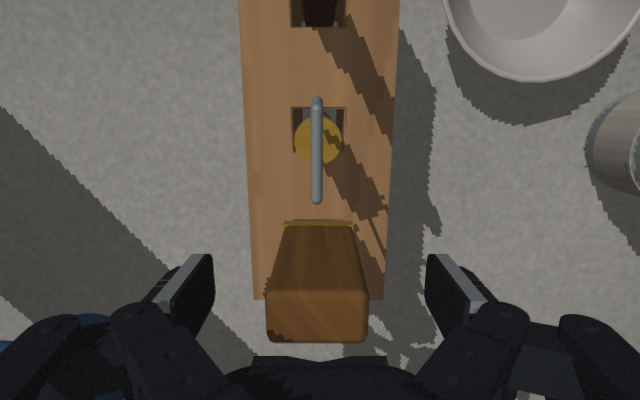

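The handle lies between the pads: handle at columns 267–368, pads at 214 and 426, block edges symmetric. I'll close here with a 2 mm shift forward.

Emit:
play_rows:
  increments:
    - [1,[2,0,0],0]
    - [-1,[0,0,0],0]
    - [-1,[0,0,0],0]
    - [-1,[0,0,0],0]
    - [-1,[0,0,0],0]
    - [-1,[0,0,0],0]
    - [-1,[0,0,0],0]
    - [-1,[0,0,0],0]
    - [-1,[0,0,0],0]
  force: 90

```text
time: 4.67
tool_pos: [500.2, -328.8, 118.0]
tcp_rot: [180.0, 0.0, 75.0]
ft_force: [0.1, 0.8, 3.0]
finger_gap: 32.9
grip_force: 89.2
```

Emit:
play_rows:
  increments:
    - [-1,[0,0,-8],0]
    - [-1,[0,0,-16],0]
    - [-1,[0,0,-20],0]
    - [-1,[0,0,-20],0]
    - [-1,[0,0,-20],0]
    - [-1,[0,0,-20],0]
    - [-1,[0,0,-20],0]
    - [-1,[0,0,-20],0]
    - [-1,[0,0,-20],0]
    - [-1,[0,0,-8],0]
    - [-1,[0,0,0],0]

```text
time: 5.58
tool_pos: [500.9, -329.4, 292.6]
tcp_rot: [179.8, 0.1, 75.0]
ft_force: [-1.1, -0.3, -1.4]
finger_gap: 33.2
grip_force: 89.2
```

```bash
python3 - <<'E'
from h import *
st=sense(); print(np.round(st["tool_pos"],1),np.round(st["tcp_rot"],2),st["ft_force"],st["finger_gap"])
for c in ["scene","side","wrist"]:
  s=snapshot(c); save(s,"l_"+c)
  for q in ["wedge_handle","wedge"]:
    print(c,q,[(np.round(W(s,d["xyz"]),1).tolist(),round(d["p"],2)) for d in pinpoint(q,s)[:2]])
plan([540,-60,300],80,12)
E
```

```text
[ 500.9 -329.4  292.6] [1.7977e+02 1.0000e-01 7.5050e+01] [-1.12438749 -0.26290515 -1.43416306] 33.181626191434326
scene wedge_handle [([503.8, -330.2, 298.9], 0.8), ([510.9, -278.2, 3.4], 0.16)]
scene wedge [([494.6, -331.7, 184.0], 0.76)]
side wedge_handle [([501.5, -332.4, 298.5], 0.75)]
side wedge [([491.9, -322.8, 185.0], 0.55)]
wrist wedge_handle [([499.6, -328.2, 296.4], 0.75)]
wrist wedge [([488.6, -324.6, 181.4], 0.59)]
[22.5,-2.5,-0.9] -0.007
[22.5,-2.4,-0.9] -0.007
[22.5,-2.2,-0.9] -0.007
[22.5,-2.1,-0.9] -0.007
[22.5,-1.9,-0.9] -0.007
[22.6,-1.7,-0.9] -0.007
[22.6,-1.6,-0.9] -0.007
[22.6,-1.4,-0.9] -0.007
[22.6,-1.2,-0.9] -0.007
[22.6,-1.1,-0.9] -0.007
[22.6,-0.9,-0.9] -0.007
[22.6,-0.8,-0.9] -0.007
```

The networks place the lifted tip at about (492,-327,183), to -x of the handle. So the flat face points to -x, as the machine needs. Next I go to look at the clip from nearby.

Emit:
play_rows:
  increments:
    - [-1,[22.5,-2.5,-0.8],-0.007]
    - [-1,[22.5,-2.5,-0.8],-0.007]
    - [-1,[22.5,-2.2,-0.8],-0.007]
    - [-1,[22.5,-2.0,-0.8],-0.007]
    - [-1,[22.5,-2.0,-0.8],-0.007]
    - [-1,[22.5,-1.8,-0.8],-0.007]
    - [-1,[22.5,-1.6,-0.8],-0.007]
    - [-1,[22.5,-1.4,-0.8],-0.007]
    - [-1,[22.5,-1.2,-0.8],-0.007]
    - [-1,[22.5,-1.0,-0.8],-0.007]
    - [-1,[22.5,-1.0,-0.8],-0.007]
    - [-1,[22.5,-0.8,-0.8],-0.007]

```text
time: 7.03
tool_pos: [540.2, -59.7, 299.2]
tcp_rot: [-180.0, -0.0, 79.9]
ft_force: [0.7, 0.2, -0.7]
finger_gap: 33.0
grip_force: 89.4
```

```bash
python3 - <<'E'
from h import *
st=sense(); print(np.round(st["tool_pos"],1),np.round(st["tcp_rot"],2))
for k in range(2):
  s=snapshot("wrist")
  for q in ["axle_neck","clip","crossbar","trough"]:
    print(q,[(np.round(W(s,d["xyz"]),1).tolist(),round(d["p"],2)) for d in pinpoint(q,s)[:2]])
im=s["color"]; cv2.imwrite("pics/w3.png",cv2.cvtColor(im,cv2.COLOR_RGB2BGR))
E
```

```text
[540.2 -59.7 299.2] [-179.99   -0.     79.88]
axle_neck [([507.6, 57.7, 124.9], 0.88)]
clip [([512.6, 61.2, 128.3], 0.61), ([608.1, 35.7, 3.3], 0.3)]
crossbar [([523.7, 54.9, 126.6], 0.74)]
trough [([605.5, 35.1, 4.0], 0.56)]
axle_neck [([508.5, 56.6, 125.1], 0.81), ([543.4, -60.4, 306.5], 0.43)]
clip [([514.4, 61.4, 125.4], 0.65)]
crossbar [([525.6, 53.5, 125.1], 0.96), ([507.5, 57.7, 126.8], 0.68)]
trough [([604.5, 37.0, 2.2], 0.78)]
```

View pics/w3.png

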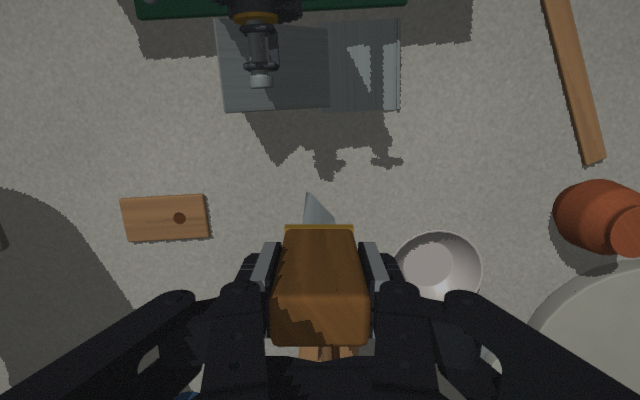

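The picture shows the axle at columns 245–275, the head at (261,82), the clip legs near (260,50) and the trough rim at (399,20)–(398,110). The wedge tip is visible at (313,200). I'll take the machine yaw from these edges and plan a closer look.

```bash
python3 - <<'E'
from h import *
s=snapshot("wrist")
def at(u,v,z):
    o,d=ray(s,u,v); return (o+d*(z-o[2])/d[2])
for a,b,z in [((399,20),(398,110),9),((329,25),(329,108),3),((329,110),(398,110),3),((138,20),(404,5),0)]:
    A,B=at(*a,z),at(*b,z); d=B-A; print(A.round(1),B.round(1),np.degrees(np.arctan2(d[1],d[0])).round(1))
h=at(261,82,126); print("head",h)
plan([528,-15,250],80,5)
E
```

```text
[656.   76.9   9. ] [643.3 -20.1   9. ] -97.5
[578.3  86.9   3. ] [562.8  -3.4   3. ] -99.8
[562.4  -5.7   3. ] [644.6 -20.5   3. ] -10.2
[364.4 131.2   0. ] [665.6  92.8   0. ] -7.3
head [506.33369091  30.47390934 126.        ]
[8.7,-4.0,9.8] -0.001
[8.7,-4.0,9.8] -0.001
[8.7,-4.0,9.8] -0.001
[8.7,-4.0,9.8] -0.001
[8.7,-4.0,9.8] -0.001
```

Emit:
play_rows:
  increments:
    - [-1,[8.7,-4,9.8],-0.004]
    - [-1,[8.7,-4,9.8],-0.004]
    - [-1,[8.7,-4,9.8],-0.004]
    - [-1,[8.7,-4,9.8],-0.004]
    - [-1,[8.7,-4,9.8],-0.004]
    - [-1,[0,0,0],0]

```text
time: 8.08
tool_pos: [526.0, -12.5, 247.2]
tcp_rot: [-179.7, -0.0, 81.1]
ft_force: [-0.0, 1.2, -1.6]
finger_gap: 33.3
grip_force: 89.4
```

```bash
python3 - <<'E'
from h import *
st=sense(); print(np.round(st["tool_pos"],1),np.round(st["tcp_rot"],2))
for k in range(3):
  s=snapshot("wrist")
  for q in ["axle_neck","clip","crossbar","wedge"]:
    print(q,[(np.round(W(s,d["xyz"]),1).tolist(),round(d["p"],2)) for d in pinpoint(q,s)[:2]])
im=s["color"]
c=pix(s,[512,57,130]).astype(int); x,y=max(0,c[0]-130),max(0,c[1]-80); print(c,x,y)
cv2.imwrite("pics/w4.png",cv2.resize(cv2.cvtColor(im,cv2.COLOR_RGB2BGR)[y:y+200,x:x+260],None,fx=3,fy=3,interpolation=cv2.INTER_CUBIC))
np.savez("w4.npz",K=s["intrinsics"],T=s["world_from_camera"],o=[x,y])
E
```

```text
[526.  -12.5 247.2] [-1.7974e+02 -3.0000e-02  8.1120e+01]
axle_neck [([509.7, 56.7, 127.7], 0.9)]
clip [([511.7, 60.2, 130.1], 0.97)]
crossbar [([525.6, 54.8, 123.5], 0.64)]
wedge [([514.2, -10.1, 144.1], 0.97)]
axle_neck [([507.7, 55.5, 127.0], 0.67), ([524.3, 55.0, 124.4], 0.47)]
clip [([515.0, 58.2, 127.6], 0.78)]
crossbar [([523.3, 53.7, 125.1], 0.87)]
wedge [([516.8, -15.2, 145.0], 0.72)]
axle_neck [([508.6, 57.3, 125.1], 0.87)]
clip [([512.4, 60.4, 126.8], 0.85)]
crossbar [([524.2, 57.0, 122.6], 0.61)]
wedge [([515.5, -13.4, 145.0], 0.75)]
[281 101] 151 21
```

View pics/w4.png

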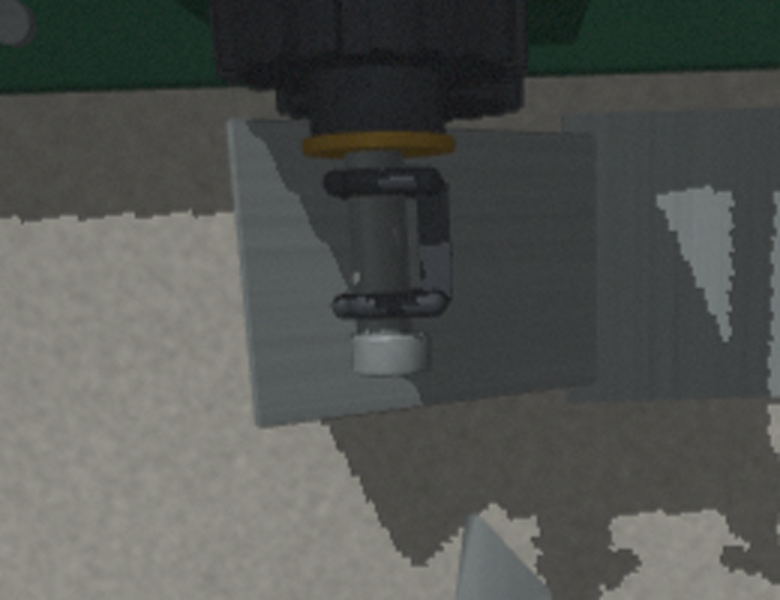

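The crop (scale 3) shows:
- Loops: at rows 183 and 303.
- Crossbar: columns 418–450, with the neck's flat face at about column 410.
- Wedge: tip corner at (471,515), flat side to the left.

I'll turn these into machine-relative distances.

```bash
python3 - <<'E'
from h import *
z_=np.load("w4.npz"); s=dict(intrinsics=z_["K"],world_from_camera=z_["T"]); o0=z_["o"]
def at(cu,cv,z):
    o,d=ray(s,o0[0]+cu/3,o0[1]+cv/3); return o+d*(z-o[2])/d[2]
pts=dict(loopF_back=(440,182,133),loopN_back=(448,303,133),cbR_top=(449,200,124),cbR_bot=(451,290,124),cbL_bot=(420,285,124),neckR_t=(404,200,133),neckR_b=(412,285,133),
 loopF_tip=(326,183,133),loopN_tip=(335,304,133),loopFmid=(385,182,139),loopNmid=(390,303,139),headc=(390,372,130),tip=(471,515,140),tipR=(488,518,140),trA=(596,135,3),trB=(596,385,3))
P={k:at(*v) for k,v in pts.items()}
for k in P: print(k,P[k].round(1))
for a,b in [("loopF_back","loopN_back"),("loopF_tip","loopN_tip"),("neckR_t","neckR_b"),("trA","trB")]:
    d=P[a]-P[b]; print(a,np.degrees(np.arctan2(-d[0],d[1])).round(1))
E
```

```text
loopF_back [526.2  68.4 133. ]
loopN_back [523.3  40.7 133. ]
cbR_top [527.2  64.5 124. ]
cbR_bot [524.1  43.3 124. ]
cbL_bot [516.7  45.7 124. ]
neckR_t [517.1  65.7 133. ]
neckR_b [515.5  46.2 133. ]
loopF_tip [499.7  72.3 133. ]
loopN_tip [496.3  44.7 133. ]
loopFmid [514.  70. 139.]
loopNmid [510.2  43.1 139. ]
headc [506.   26.2 130. ]
tip [520.6 -10.7 140. ]
tipR [524.7 -12.1 140. ]
trA [576.2  83.3   3. ]
trB [564.6  -2.8   3. ]
loopF_back -5.9
loopF_tip -7.1
neckR_t -4.8
trA -7.7
```

```bash
python3 - <<'E'
from h import *
st=sense(); p=np.array(st["tool_pos"]); print(p.round(1),np.round(st["tcp_rot"],2),np.round(st["joint_pos"],2))
plan(p+[3.3,71.6,12],82.1,6)
E
```

```text
[527.8 -14.7 250.3] [180.  -0.  81.] [-7.16 -4.16 95.14  0.   89.01  1.85]
[11.9,-1.3,-2.0] -0.003
[11.9,-1.3,-2.0] -0.003
[11.9,-1.2,-2.0] -0.003
[11.9,-1.2,-2.0] -0.003
[11.9,-1.2,-2.0] -0.003
[11.9,-1.1,-2.0] -0.003
```

Emit:
play_rows:
  increments:
    - [-1,[0,0,-6],0]
    - [-1,[0,0,-6],0]
    - [-1,[8,-1,0],-0.004]
    - [-1,[10,-1,0],-0.004]
    - [-1,[11,-1.2,0],-0.004]
    - [-1,[11,-1.2,0],-0.004]
    - [-1,[11,-1.1,0],-0.003]
    - [-1,[11,-0.9,0],0]
    - [-1,[9.4,-0.8,0],0]
    - [-1,[0,0,0],0]
    - [-1,[0,0,0],0]
    - [-1,[0,0,0],0]

```text
time: 9.83
tool_pos: [531.0, 57.0, 262.2]
tcp_rot: [-180.0, 0.0, 82.1]
ft_force: [0.3, -0.0, -1.1]
finger_gap: 33.1
grip_force: 89.5
```

```bash
python3 - <<'E'
from h import *
st=sense(); print(np.round(st["tool_pos"],1),np.round(st["tcp_rot"],2),np.round(st["ft_force"],2))
for k in range(2):
  s=snapshot("wrist")
  for q in ["axle_neck","crossbar","wedge"]:
    print(q,[(np.round(W(s,d["xyz"]),1).tolist(),round(d["p"],2)) for d in pinpoint(q,s)[:2]])
st=sense(); print(np.round(st["tool_pos"],1),np.round(st["tcp_rot"],2),np.round(st["ft_force"],2))
im=s["color"]
c=pix(s,[520,55,135]).astype(int); x,y=max(0,c[0]-80),max(0,c[1]-75); print(c,x,y)
cv2.imwrite("pics/w5.png",cv2.resize(cv2.cvtColor(im,cv2.COLOR_RGB2BGR)[y:y+120,x:x+160],None,fx=5,fy=5,interpolation=cv2.INTER_CUBIC))
np.savez("w5.npz",K=s["intrinsics"],T=s["world_from_camera"],o=[x,y])
E
```

```text
[531.   57.  262.2] [-1.7999e+02  2.0000e-02  8.2110e+01] [ 0.3  -0.03 -1.11]
axle_neck [([508.2, 57.0, 124.2], 0.6)]
crossbar [([521.8, 53.7, 124.9], 0.7)]
wedge [([520.2, 57.2, 156.4], 0.73)]
axle_neck [([507.5, 54.4, 125.4], 0.59)]
crossbar [([522.9, 55.8, 124.0], 0.62)]
wedge [([520.8, 58.1, 156.1], 0.82)]
[531.   56.8 262.3] [179.99   0.    82.07] [ 1.29 -0.45 -0.66]
[305 194] 225 119
```

View pics/w5.png

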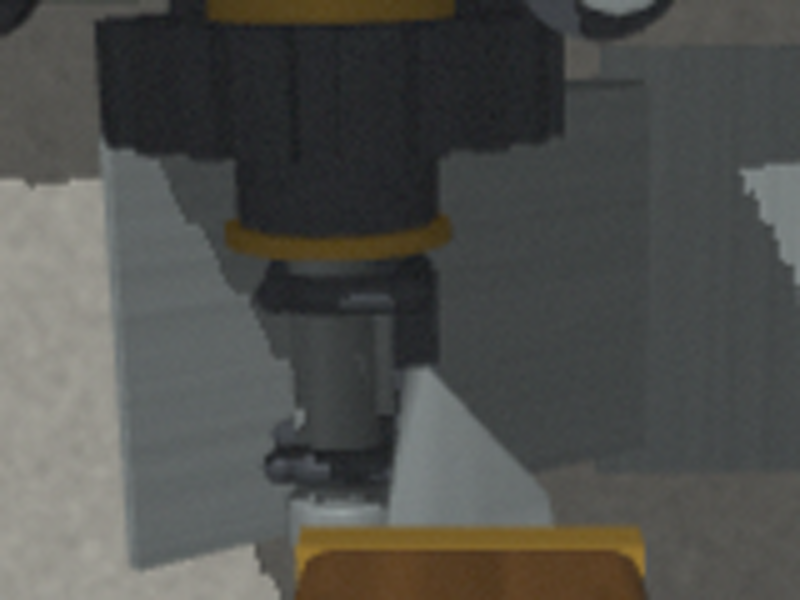

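The wedge tip hangs over the crossbar side: flat corner at crop (408,370), neck's right edge at column 378–390, loops at rows 298 and 465. Next, its machine coordinates.

```bash
python3 - <<'E'
from h import *
z_=np.load("w5.npz"); s=dict(intrinsics=z_["K"],world_from_camera=z_["T"]); o0=z_["o"]
def at(cu,cv,z):
    o,d=ray(s,o0[0]+cu/5,o0[1]+cv/5); return o+d*(z-o[2])/d[2]
a=np.radians(-7.9); X=np.array([np.cos(a),np.sin(a)]);Y=np.array([-np.sin(a),np.cos(a)]); n=np.array([510.4,56.7])
for k,v in dict(tip=(408,370,154),tipR=(434,370,154),neckT=(376,325,133),neckB=(383,430,133),lowedge=(395,330,126),loopF=(258,298,133),loopN=(266,465,133),loopFtop=(340,290,139),loopNtop=(330,462,139),headc=(340,500,136)).items():
    p=at(*v); d=p[:2]-n; print(k,p.round(1),"machine",(d@X).round(1),(d@Y).round(1))
E
```

```text
tip [522.6  61.1 154. ] machine 11.5 6.0
tipR [526.4  60.6 154. ] machine 15.3 6.0
neckT [517.1  63.9 133. ] machine 5.7 8.1
neckB [515.6  46.6 133. ] machine 6.6 -9.3
lowedge [519.5  61.1 126. ] machine 8.4 5.6
loopF [499.3  70.8 133. ] machine -12.9 12.4
loopN [495.9  43.3 133. ] machine -12.5 -15.2
loopFtop [513.   71.5 139. ] machine 0.5 15.0
loopNtop [507.   44.2 139. ] machine -1.6 -12.9
headc [507.2  36.7 136. ] machine -0.4 -20.2
```

Emit:
play_rows:
  increments:
    - [-1,[0,0,5],0]
    - [-1,[0,0,5],0]
    - [-1,[0,0,5],0]
    - [-1,[0,0,5],0]
    - [-1,[0,0,4],0]
    - [-1,[0,0,1.5],0]
    - [-1,[0,0,0],0]
    - [-1,[0,-1,0],0]
    - [-1,[0,-1,0],0]
    - [-1,[0,-1,0],0]
    - [-1,[0,0,0],0]
    - [-1,[0,0,0],0]

```text
time: 11.23
tool_pos: [528.1, 57.5, 237.1]
tcp_rot: [180.0, -0.0, 82.1]
ft_force: [0.2, 0.1, -1.3]
finger_gap: 32.9
grip_force: 89.5
```

Emit:
play_rows:
  increments:
    - [-1,[0,-0.5,0],0]
    - [-1,[0,0,0],0]
    - [-1,[0,-0.5,0],0]
    - [-1,[0,0,0],0]
    - [-1,[0,0,0],0]

```text
time: 11.65
tool_pos: [527.0, 57.6, 236.8]
tcp_rot: [180.0, 0.0, 82.1]
ft_force: [-0.1, 0.2, -1.4]
finger_gap: 33.1
grip_force: 89.5
```

Still no contact; on in half-millimetre steps.

Emit:
play_rows:
  increments:
    - [-1,[0,-0.5,0],0]
    - [-1,[0,0,0],0]
    - [-1,[0,-0.4,0],0]
    - [-1,[0,0,0],0]
    - [-1,[0,0,0],0]

```text
time: 12.07
tool_pos: [526.1, 57.8, 236.8]
tcp_rot: [-180.0, -0.0, 82.1]
ft_force: [0.8, -1.0, -1.5]
finger_gap: 33.1
grip_force: 89.5
```

Emit:
play_rows:
  increments:
    - [-1,[0,-0.4,0],0]
    - [-1,[0,0,0],0]
    - [-1,[0,0,0],0]

```text
time: 12.32
tool_pos: [525.7, 57.8, 236.8]
tcp_rot: [-180.0, -0.0, 82.1]
ft_force: [-0.5, -0.2, -1.6]
finger_gap: 33.2
grip_force: 89.5
```

Emit:
play_rows:
  increments:
    - [-1,[0,-0.4,0],0]
    - [-1,[0,0,0],0]
    - [-1,[0,0,0],0]

```text
time: 12.57
tool_pos: [525.3, 57.9, 236.8]
tcp_rot: [-180.0, 0.0, 82.1]
ft_force: [-0.0, -0.3, -2.1]
finger_gap: 32.7
grip_force: 89.5
```

Emit:
play_rows:
  increments:
    - [-1,[0,-0.4,0],0]
    - [-1,[0,0,0],0]
    - [-1,[0,0,0],0]

```text
time: 12.82
tool_pos: [524.9, 57.9, 236.8]
tcp_rot: [-180.0, -0.0, 82.1]
ft_force: [0.2, -0.4, -0.9]
finger_gap: 32.9
grip_force: 89.5
```

Emit:
play_rows:
  increments:
    - [-1,[0,-0.4,0],0]
    - [-1,[0,0,0],0]
    - [-1,[0,0,0],0]

```text
time: 13.07
tool_pos: [524.7, 58.0, 236.9]
tcp_rot: [180.0, -0.0, 82.1]
ft_force: [1.1, -1.2, -1.0]
finger_gap: 33.1
grip_force: 89.7
```

Emit:
play_rows:
  increments:
    - [-1,[0,-0.4,0],0]
    - [-1,[0,0,0],0]
    - [-1,[0,0,0],0]

```text
time: 13.32
tool_pos: [524.5, 58.0, 237.0]
tcp_rot: [179.9, -0.0, 82.1]
ft_force: [3.1, -1.0, -2.5]
finger_gap: 33.0
grip_force: 89.7
```

Emit:
play_rows:
  increments:
    - [-1,[0,0,0],0]

```text
time: 13.4
tool_pos: [524.5, 58.0, 237.0]
tcp_rot: [180.0, -0.0, 82.1]
ft_force: [2.8, -0.1, -0.9]
finger_gap: 32.9
grip_force: 89.7
```

```bash
python3 - <<'E'
from h import *
for k in range(3):
    s=snapshot("wrist"); st=sense(); print(np.round(st["tool_pos"],2),np.round(st["ft_force"],2),np.round(st["wrist_torque"],2))
im=s["color"]
c=pix(s,[518,55,130]).astype(int); x,y=max(0,c[0]-60),max(0,c[1]-60); print(c,x,y)
cv2.imwrite("pics/w6.png",cv2.resize(cv2.cvtColor(im,cv2.COLOR_RGB2BGR)[y:y+90,x:x+120],None,fx=6,fy=6,interpolation=cv2.INTER_CUBIC))
E
```

```text
[524.52  57.99 237.  ] [ 1.81  0.14 -1.93] [-0.1  -0.88 -0.01]
[524.5   57.98 237.  ] [ 3.32 -0.18 -1.86] [-0.11 -0.99  0.1 ]
[524.48  57.99 236.98] [ 3.4  -0.11 -1.53] [-0.14 -0.98  0.01]
[310 202] 250 142
```

View pics/w6.png

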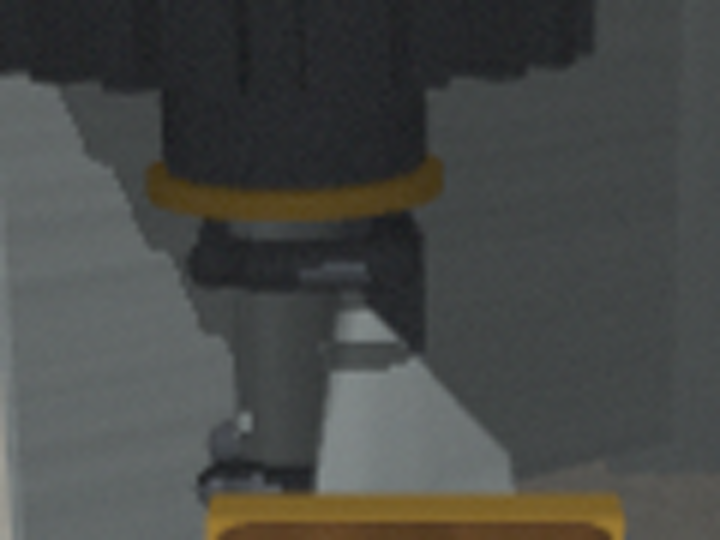

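The blade's flat face is against the neck's side (contact column ~330, about 3 N), and its tip is above the crossbar between the loops. Now I slide it down gently.

Emit:
play_rows:
  increments:
    - [-1,[0,0,1],0]
    - [-1,[0,0,1],0]
    - [-1,[0,0,1],0]
    - [-1,[0,0,1],0]
    - [-1,[0,0,1],0]
    - [-1,[0,0,1],0]
    - [-1,[0,0,0],0]

```text
time: 14.13
tool_pos: [524.4, 58.0, 230.7]
tcp_rot: [180.0, -0.0, 82.1]
ft_force: [5.0, -0.6, -1.4]
finger_gap: 32.9
grip_force: 89.8
```

Emit:
play_rows:
  increments:
    - [-1,[0,0,1],0]
    - [-1,[0,0,1],0]
    - [-1,[0,0,1],0]
    - [-1,[0,0,0],0]

```text
time: 14.47
tool_pos: [524.4, 58.0, 227.8]
tcp_rot: [180.0, -0.0, 82.1]
ft_force: [5.1, -0.8, -0.6]
finger_gap: 32.8
grip_force: 90.1
```

Emit:
play_rows:
  increments:
    - [-1,[0,0,1],0]
    - [-1,[0,0,1],0]
    - [-1,[0,0,1],0]
    - [-1,[0,0,1],0]
    - [-1,[0,0,1],0]
    - [-1,[0,0,0],0]

```text
time: 14.97
tool_pos: [524.4, 58.0, 222.9]
tcp_rot: [180.0, -0.0, 82.1]
ft_force: [6.1, -1.2, 2.2]
finger_gap: 33.5
grip_force: 90.3
```

Emit:
play_rows:
  increments:
    - [-1,[0,0,1],0]
    - [-1,[0,0,1],0]
    - [-1,[0,0,1],0]
    - [-1,[0,0,1],0]
    - [-1,[0,0,1],0]
    - [-1,[0,0,0],0]

```text
time: 15.47
tool_pos: [524.4, 58.0, 218.1]
tcp_rot: [180.0, -0.0, 82.1]
ft_force: [3.9, -0.0, 4.8]
finger_gap: 32.7
grip_force: 90.7
```

Vertical force is building gently (4.8 N). Going on.

Emit:
play_rows:
  increments:
    - [-1,[0,0,1],0]
    - [-1,[0,0,1],0]
    - [-1,[0,0,1],0]
    - [-1,[0,0,1],0]
    - [-1,[0,0,1],0]
    - [-1,[0,0,0],0]

```text
time: 15.97
tool_pos: [524.4, 58.1, 213.2]
tcp_rot: [180.0, -0.0, 82.1]
ft_force: [4.5, -0.7, 5.4]
finger_gap: 33.1
grip_force: 90.7
```

Emit:
play_rows:
  increments:
    - [-1,[0,0,1],0]
    - [-1,[0,0,1],0]
    - [-1,[0,0,1],0]
    - [-1,[0,0,1],0]
    - [-1,[0,0,1],0]
    - [-1,[0,0,0],0]

```text
time: 16.47
tool_pos: [524.4, 58.1, 208.1]
tcp_rot: [180.0, -0.0, 82.1]
ft_force: [4.5, -0.5, 2.6]
finger_gap: 33.0
grip_force: 90.4
```

Emit:
play_rows:
  increments:
    - [-1,[0,0,1],0]
    - [-1,[0,0,1],0]
    - [-1,[0,0,1],0]
    - [-1,[0,0,1],0]
    - [-1,[0,0,1],0]
    - [-1,[0,0,0],0]

```text
time: 16.97
tool_pos: [524.3, 57.9, 202.0]
tcp_rot: [180.0, 0.0, 82.1]
ft_force: [8.5, -1.2, -0.7]
finger_gap: 33.0
grip_force: 90.0
```

```bash
python3 - <<'E'
from h import *
for c in ["scene","side","wrist"]:
  s=snapshot(c)
  for q in ["clip","crossbar"]:
    print(c,q,[(np.round(W(s,d["xyz"]),1).tolist(),round(d["p"],2)) for d in pinpoint(q,s)[:3]])
E
```

```text
scene clip [([517.3, 58.8, 124.4], 0.75)]
scene crossbar [([509.6, 61.7, 123.6], 0.7), ([530.4, 51.9, 121.2], 0.47), ([518.6, 61.6, 127.5], 0.25)]
side clip [([520.1, 55.5, 126.7], 0.55)]
side crossbar [([529.1, 54.4, 125.0], 0.56)]
wrist clip [([518.4, 59.8, 127.4], 0.7)]
wrist crossbar [([532.7, 54.0, 122.6], 0.55)]
```

Emit:
play_rows:
  increments:
    - [-1,[0,0.3,1],0]
    - [-1,[0,0,1],0]
    - [-1,[0,0,1],0]
    - [-1,[0,0,1],0]
    - [-1,[0,0,1],0]
    - [-1,[0,0,0],0]

```text
time: 17.92
tool_pos: [524.3, 57.9, 196.9]
tcp_rot: [-180.0, 0.0, 82.1]
ft_force: [6.9, -0.6, -1.9]
finger_gap: 33.5
grip_force: 89.9
```

Emit:
play_rows:
  increments:
    - [-1,[0,0,1],0]
    - [-1,[0,0,1],0]
    - [-1,[0,0,1],0]
    - [-1,[0,0,1],0]
    - [-1,[0,0,1],0]
    - [-1,[0,0,0],0]

```text
time: 18.42
tool_pos: [524.3, 57.9, 191.9]
tcp_rot: [-180.0, 0.0, 82.1]
ft_force: [7.3, -1.3, -1.4]
finger_gap: 32.7
grip_force: 89.9
```

Emit:
play_rows:
  increments:
    - [-1,[0,0,1],0]
    - [-1,[0,0,1],0]
    - [-1,[0,0,1],0]
    - [-1,[0,0,1],0]
    - [-1,[0,0,1],0]
    - [-1,[0,0,0],0]

```text
time: 18.92
tool_pos: [524.3, 57.9, 187.0]
tcp_rot: [-180.0, 0.0, 82.1]
ft_force: [7.2, -0.8, -1.9]
finger_gap: 33.2
grip_force: 89.9
```

```bash
python3 - <<'E'
from h import *
for c in ["scene","side","wrist"]:
  s=snapshot(c)
  for q in ["clip"]:
    print(c,q,[(np.round(W(s,d["xyz"]),1).tolist(),round(d["p"],2)) for d in pinpoint(q,s)[:3]])
E
```

```text
scene clip [([520.5, 60.0, 125.9], 0.59)]
side clip [([520.1, 52.7, 126.9], 0.51)]
wrist clip [([523.2, 60.1, 129.1], 0.97)]
```

Emit:
play_rows:
  increments:
    - [-1,[0,0,1],0]
    - [-1,[0,0,1],0]
    - [-1,[0,0,1],0]
    - [-1,[0,0,1],0]
    - [-1,[0,0,0],0]

```text
time: 19.63
tool_pos: [524.3, 57.9, 182.9]
tcp_rot: [-180.0, 0.0, 82.1]
ft_force: [6.3, -0.6, -1.4]
finger_gap: 32.9
grip_force: 89.9
```

Emit:
play_rows:
  increments:
    - [-1,[0,0,1],0]
    - [-1,[0,0,1],0]
    - [-1,[0,0,1],0]
    - [-1,[0,0,1],0]
    - [-1,[0,0,0],0]

```text
time: 20.05
tool_pos: [524.3, 57.9, 178.9]
tcp_rot: [-180.0, 0.0, 82.1]
ft_force: [7.2, -1.5, -1.1]
finger_gap: 33.0
grip_force: 89.9
```

```bash
python3 - <<'E'
from h import *
for c in ["scene","side","wrist"]:
  s=snapshot(c)
  for q in ["clip"]:
    print(c,q,[(np.round(W(s,d["xyz"]),1).tolist(),round(d["p"],2)) for d in pinpoint(q,s)[:3]])
im=s["color"]
cv2.imwrite("pics/w7.png",cv2.resize(cv2.cvtColor(im,cv2.COLOR_RGB2BGR)[100:290,200:450],None,fx=3,fy=3,interpolation=cv2.INTER_CUBIC))
E
```

```text
scene clip [([634.9, 53.6, 17.4], 0.73)]
side clip [([636.8, 47.9, 18.1], 0.65)]
wrist clip [([637.8, 53.6, 21.5], 0.61)]
```

The clip is off and in the trough. I ease off the neck and raise the wedge.

Emit:
play_rows:
  increments:
    - [-1,[0,1,-2],0]
    - [-1,[0,1,-6],0]
    - [-1,[0,0,-12],0]
    - [-1,[0,0,-14],0]
    - [-1,[0,0,-14],0]
    - [-1,[0,0,-14],0]
    - [-1,[0,0,-14],0]
    - [-1,[0,0,-14],0]
    - [-1,[0,0,-14],0]
    - [-1,[0,0,-8],0]
    - [-1,[0,0,0],0]

```text
time: 21.27
tool_pos: [526.5, 57.9, 293.5]
tcp_rot: [180.0, -0.0, 82.1]
ft_force: [1.0, -0.5, -1.3]
finger_gap: 33.0
grip_force: 90.3
```

```bash
python3 - <<'E'
from h import *
st=sense(); print(np.round(st["tool_pos"],1),np.round(st["tcp_rot"],2),np.round(st["ft_force"],1))
s=snapshot("scene"); print([(np.round(W(s,d["xyz"]),1).tolist(),round(d["p"],2)) for d in pinpoint("clip",s)[:3]])
plan([500.5,-329.2,290],75,12)
E
```

```text
[526.5  57.9 293.5] [ 1.7995e+02 -2.0000e-02  8.2100e+01] [ 1.  -0.5 -1.3]
[([637.2, 56.1, 16.1], 0.62)]
[-32.2,2.3,0.1] 0.010
[-32.2,2.7,0.1] 0.010
[-32.2,3.0,0.1] 0.010
[-32.1,3.3,0.1] 0.010
[-32.1,3.7,0.1] 0.010
[-32.1,4.0,0.1] 0.010
[-32.0,4.3,0.1] 0.010
[-32.0,4.7,0.1] 0.010
[-31.9,5.0,0.1] 0.010
[-31.9,5.3,0.1] 0.010
[-31.8,5.6,0.1] 0.010
[-31.8,6.0,0.1] 0.010
```

Emit:
play_rows:
  increments:
    - [-1,[-32.2,2.3,-4],0.01]
    - [-1,[-32.2,2.7,-4],0.01]
    - [-1,[-32.2,3,-4],0.01]
    - [-1,[-32.1,3.3,-4],0.01]
    - [-1,[-32.1,3.7,-4],0.01]
    - [-1,[-32.1,4,0],0.01]
    - [-1,[-32,4.3,0],0.01]
    - [-1,[-32,4.7,0],0.01]
    - [-1,[-31.9,5,0],0.01]
    - [-1,[-31.9,5.3,0],0.01]
    - [-1,[-31.8,5.6,0],0.01]
    - [-1,[-31.8,6,0],0.01]

```text
time: 22.37
tool_pos: [500.6, -330.3, 309.9]
tcp_rot: [-179.8, -0.1, 75.2]
ft_force: [0.8, 0.1, -0.7]
finger_gap: 33.1
grip_force: 90.2
```

Emit:
play_rows:
  increments:
    - [-1,[0,0,0],0]
    - [-1,[0,0,0],0]
    - [-1,[0,0,0],0]
    - [-1,[0,0,0],0]

```text
time: 22.7
tool_pos: [501.7, -328.1, 311.0]
tcp_rot: [-179.9, -0.1, 75.3]
ft_force: [0.6, 0.4, -1.1]
finger_gap: 32.9
grip_force: 90.2
```

```bash
python3 - <<'E'
from h import *
st=sense(); print(np.round(st["tool_pos"],1),np.round(st["tcp_rot"],2),np.round(st["ft_force"],1))
plan([500.3,-329.2,215],75,6)
s=snapshot("wrist"); save(s,"w8"); print([(np.round(W(s,d["xyz"]),1).tolist(),round(d["p"],2)) for d in pinpoint("wedge",s)[:3]])
E
```

```text
[ 501.7 -328.1  311. ] [-1.7993e+02 -6.0000e-02  7.5280e+01] [ 0.6  0.4 -1.1]
[-0.2,-0.2,16.0] 0.001
[-0.2,-0.2,16.0] 0.001
[-0.2,-0.2,16.0] 0.001
[-0.2,-0.2,16.0] 0.001
[-0.2,-0.2,16.0] 0.001
[-0.2,-0.2,16.0] 0.001
[([491.2, -323.5, 207.0], 0.9)]
```

Emit:
play_rows:
  increments:
    - [-1,[-0.2,-0.2,16],0]
    - [-1,[-0.2,-0.2,16],0]
    - [-1,[-0.2,-0.2,16],0]
    - [-1,[-0.2,-0.2,16],0]
    - [-1,[-0.2,-0.2,16],0.003]
    - [-1,[-0.2,-0.2,16],0.002]
    - [-1,[0,0,0],0]
    - [-1,[0,0,0],0]
    - [-1,[0,0,0],0]

```text
time: 23.55
tool_pos: [500.8, -329.9, 217.1]
tcp_rot: [179.9, 0.0, 75.0]
ft_force: [-0.4, 0.9, -0.3]
finger_gap: 32.9
grip_force: 90.3
```

```bash
python3 - <<'E'
from h import *
st=sense(); print(np.round(st["tool_pos"],1),np.round(st["tcp_rot"],2),np.round(st["ft_force"],1))
s=snapshot("wrist"); print([(np.round(W(s,d["xyz"]),1).tolist(),round(d["p"],2)) for q in ("wedge","tool_block") for d in pinpoint(q,s)[:1]])
cv2.imwrite("pics/w9.png",cv2.resize(cv2.cvtColor(s["color"],cv2.COLOR_RGB2BGR)[60:290,180:460],None,fx=2.6,fy=2.6,interpolation=cv2.INTER_CUBIC))
a=np.radians(-15); X=np.array([np.cos(a),np.sin(a),0]);Y=np.array([-np.sin(a),np.cos(a),0]); h=np.array([498.8,-331.2,90])
print("hole",[((pix(s,h+12*i*X+10*j*Y)-[180,60])*2.6).round().tolist() for i,j in [(-1,-1),(1,-1),(1,1),(-1,1)]])
E
```

```text
[ 500.8 -329.9  217.1] [1.7993e+02 3.0000e-02 7.4980e+01] [-0.4  0.9 -0.3]
[([490.1, -326.9, 110.6], 0.95), ([511.2, -276.2, 1.4], 0.97)]
hole [[317.0, 378.0], [395.0, 378.0], [395.0, 315.0], [316.0, 315.0]]
```

View pics/w9.png

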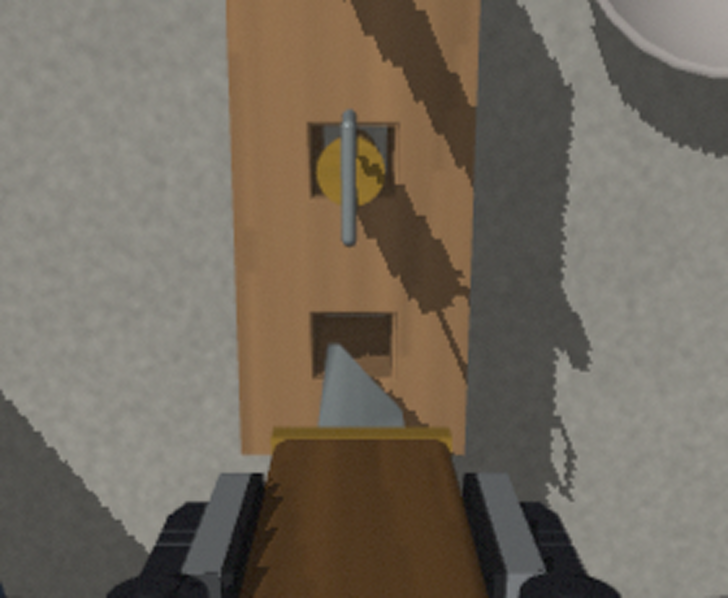

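The hole spans crop (311–393, 312–377). The tip's flat corner is at (329,345), about 18 mm above the block. I'll compare the two.

```bash
python3 - <<'E'
from h import *
s=snapshot("wrist"); st=sense(); print(np.round(st["tool_pos"],1))
def at(u,v,z):
    o,d=ray(s,180+u/2.6,60+v/2.6); return o+d*(z-o[2])/d[2]
a=np.radians(-15); X=np.array([np.cos(a),np.sin(a),0]);Y=np.array([-np.sin(a),np.cos(a),0])
H=np.mean([at(u,v,90) for u,v in [(312,377),(393,377),(394,312),(311,312)]],0)
for u,v in [(312,377),(393,377),(394,312),(311,312)]: d=at(u,v,90)-H; print((d@X).round(1),(d@Y).round(1))
tz=st["tool_pos"][2]-108
for u,v in [(329,345),(344,345)]:
    d=at(u,v,tz)-H; print("tip",tz,(d@X).round(1),(d@Y).round(1))
print(H)
E
```

```text
[ 500.9 -330.4  217.3]
-12.5 -10.2
12.5 -10.3
12.6 10.2
-12.5 10.3
tip 109.29497235528981 -6.5 4.9
tip 109.29497235528981 -2.2 4.9
[ 498.32835708 -331.12758089   90.        ]
```

Emit:
play_rows:
  increments:
    - [-1,[2,-2,0],0]
    - [-1,[0,0,10],0]
    - [-1,[0,0,10],0]
    - [-1,[0,0,10],0]
    - [-1,[0,0,5],0]
    - [-1,[0,0,0],0]
    - [-1,[0,0,0],0]

```text
time: 24.33
tool_pos: [498.3, -327.3, 179.8]
tcp_rot: [-179.9, -0.0, 74.9]
ft_force: [-0.1, -0.2, -1.0]
finger_gap: 33.1
grip_force: 90.3
```

Emit:
play_rows:
  increments:
    - [-1,[0,0,6],0]
    - [-1,[0,0,8],0]
    - [-1,[0,0,8],0]
    - [-1,[0,0,8],0]
    - [-1,[0,0,4],0]
    - [-1,[0,0,0],0]
    - [-1,[0,0,0],0]

```text
time: 24.92
tool_pos: [498.6, -327.4, 146.2]
tcp_rot: [-179.9, -0.0, 74.9]
ft_force: [0.3, 0.4, -1.3]
finger_gap: 33.2
grip_force: 90.3
```

Emit:
play_rows:
  increments:
    - [-1,[0,0,6],0]
    - [-1,[0,0,6],0]
    - [-1,[0,0,6],0]
    - [-1,[0,0,4],0]
    - [-1,[0,0,2],0]
    - [-1,[0,0,1],0]
    - [-1,[0,0,0],0]
    - [-1,[0,0,0],0]

```text
time: 25.58
tool_pos: [498.9, -327.7, 122.0]
tcp_rot: [180.0, 0.0, 74.9]
ft_force: [-0.7, 0.2, -0.9]
finger_gap: 33.4
grip_force: 90.3
```

Emit:
play_rows:
  increments:
    - [-1,[0,0,1],0]
    - [-1,[0,0,0.7],0]
    - [-1,[0,0,0],0]
    - [-1,[0,0,0],0]

```text
time: 25.92
tool_pos: [498.8, -327.6, 120.1]
tcp_rot: [180.0, 0.0, 74.9]
ft_force: [-0.0, -0.1, -1.3]
finger_gap: 33.3
grip_force: 90.3
```

Emit:
play_rows:
  increments:
    - [-1,[0,0,0.7],0]
    - [-1,[0,0,0.7],0]
    - [-1,[0,0,0],0]
    - [-1,[0,0,0],0]

```text
time: 26.25
tool_pos: [498.7, -327.6, 118.6]
tcp_rot: [-180.0, -0.0, 74.9]
ft_force: [0.6, 0.0, -1.4]
finger_gap: 33.0
grip_force: 90.3
```

Emit:
play_rows:
  increments:
    - [-1,[0,0,0.5],0]
    - [-1,[0,0,0.5],0]
    - [-1,[0,0,0],0]
    - [-1,[0,0,0],0]

```text
time: 26.58
tool_pos: [498.9, -327.7, 118.0]
tcp_rot: [180.0, 0.0, 74.9]
ft_force: [-1.9, 1.6, 2.3]
finger_gap: 33.1
grip_force: 90.9
```

Seated at the original height (2.3 N contact). Opening and retreating upwards.

Emit:
play_rows:
  increments:
    - [1,[0,0,0],0]
    - [1,[0,0,0],0]
    - [1,[0,0,0],0]
    - [1,[0,0,0],0]
    - [1,[0,0,0],0]
    - [1,[0,0,0],0]
    - [1,[0,0,0],0]
    - [1,[0,0,-10],0]
    - [1,[0,0,-20],0]
    - [1,[0,0,-30],0]
    - [1,[0,0,-30],0]
    - [1,[0,0,-30],0]

```text
time: 27.58
tool_pos: [498.6, -327.5, 239.7]
tcp_rot: [180.0, -0.0, 74.9]
ft_force: [0.7, -0.1, 0.4]
finger_gap: 85.6
grip_force: 0.0
```

```bash
python3 - <<'E'
from h import *
for c in ["scene","side","wrist"]:
  s=snapshot(c)
  for q in ["wedge_handle","clip","crossbar","dish"]:
    print(c,q,[(np.round(W(s,d["xyz"]),1).tolist(),round(d["p"],2)) for d in pinpoint(q,s)[:2]])
st=sense(); print(np.round(st["tool_pos"],1))
plan([630,-20,250],84,12)
E
```

```text
scene wedge_handle [([500.8, -329.5, 123.6], 0.86)]
scene clip [([638.4, 52.2, 14.3], 0.68)]
scene crossbar [([632.5, 50.7, 9.2], 0.77)]
scene dish []
side wedge_handle [([499.9, -329.7, 127.6], 0.8)]
side clip [([636.1, 50.9, 17.5], 0.62)]
side crossbar [([628.1, 51.9, 12.2], 0.58)]
side dish [([658.7, -228.2, 3.0], 0.88)]
wrist wedge_handle [([499.3, -331.6, 129.0], 0.93), ([489.3, -325.9, 12.8], 0.59)]
wrist clip []
wrist crossbar []
wrist dish [([661.0, -226.4, 4.1], 0.65)]
[ 498.7 -327.6  237.4]
[27.6,3.9,-1.1] -0.013
[27.5,4.3,-1.1] -0.013
[27.5,4.6,-1.1] -0.013
[27.4,5.0,-1.1] -0.013
[27.4,5.3,-1.1] -0.013
[27.3,5.7,-1.1] -0.013
[27.2,6.1,-1.1] -0.013
[27.1,6.4,-1.1] -0.013
[27.0,6.8,-1.1] -0.013
[26.9,7.1,-1.1] -0.013
[26.8,7.5,-1.1] -0.013
[26.7,7.8,-1.1] -0.013
```

Emit:
play_rows:
  increments:
    - [1,[27.6,3.9,-1],-0.013]
    - [1,[27.5,4.3,-1],-0.013]
    - [1,[27.5,4.6,-1],-0.013]
    - [1,[27.4,5,-1],-0.013]
    - [1,[27.4,5.3,-1],-0.013]
    - [1,[27.3,5.7,-1],-0.013]
    - [1,[27.2,6.1,-1],-0.013]
    - [1,[27.1,6.4,-1],-0.013]
    - [1,[27,6.8,-1],-0.013]
    - [1,[26.9,7.1,-1],-0.013]
    - [1,[26.8,7.5,-1],-0.013]
    - [1,[26.7,7.8,-1],-0.013]

```text
time: 29.33
tool_pos: [630.7, -19.0, 249.8]
tcp_rot: [180.0, 0.0, 83.9]
ft_force: [-0.0, -0.2, 0.8]
finger_gap: 85.4
grip_force: 0.0
```

Emit:
play_rows:
  increments:
    - [1,[0,0,0],0]
    - [1,[0,0,0],0]
    - [1,[0,0,0],0]

```text
time: 29.58
tool_pos: [630.1, -20.7, 249.5]
tcp_rot: [-180.0, 0.0, 83.9]
ft_force: [-0.2, -0.8, 0.8]
finger_gap: 85.5
grip_force: 0.0
```

```bash
python3 - <<'E'
from h import *
st=sense(); print(np.round(st["tool_pos"],1),np.round(st["tcp_rot"],1))
s=snapshot("wrist")
for q in ["clip","crossbar","trough","axle_neck"]:
    print(q,[(np.round(W(s,d["xyz"]),1).tolist(),round(d["p"],2)) for d in pinpoint(q,s)[:2]])
c=pix(s,[636,51,15]).astype(int); x,y=max(0,c[0]-100),max(0,c[1]-75); print(c,x,y)
cv2.imwrite("pics/w10.png",cv2.resize(cv2.cvtColor(s["color"],cv2.COLOR_RGB2BGR)[y:y+150,x:x+200],None,fx=4,fy=4,interpolation=cv2.INTER_CUBIC))
np.savez("w10.npz",K=s["intrinsics"],T=s["world_from_camera"],o=[x,y])
E
```

```text
[630.1 -20.7 249.5] [-180.     0.    83.9]
clip [([637.9, 56.8, 23.3], 0.7)]
crossbar [([633.8, 51.9, 12.0], 0.89)]
trough [([602.6, 37.8, 4.6], 0.64)]
axle_neck [([508.1, 56.2, 122.2], 0.81), ([637.8, 54.6, 19.1], 0.54)]
[317  98] 217 23
```

View pics/w10.png

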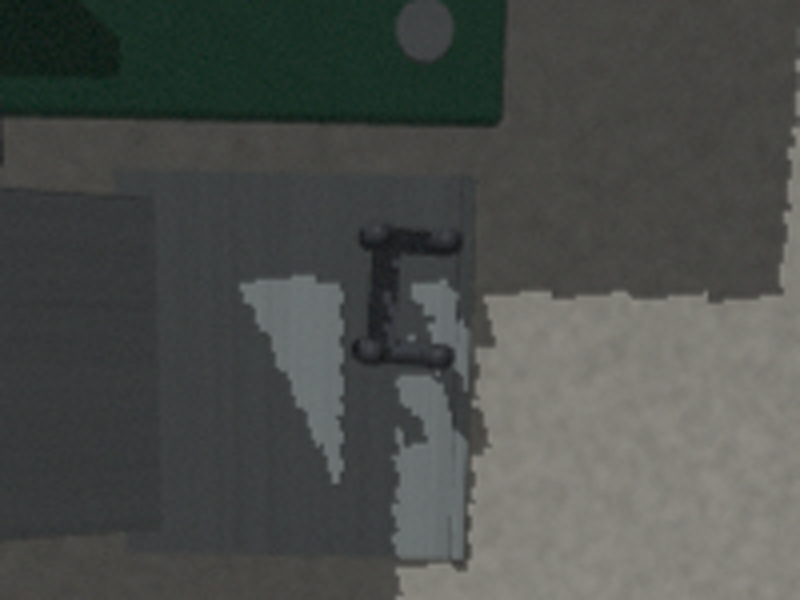

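The clip stands on its backs with the loop tips up: tips at crop (375,237), (447,240), (368,350), (440,355), with the crossbar on its left side. It is close to the trough's rim, and a green plate edge lies at crop row 120. I'll compute its pose and the clearance.

```bash
python3 - <<'E'
from h import *
z_=np.load("w10.npz"); s=dict(intrinsics=z_["K"],world_from_camera=z_["T"]); o0=z_["o"]
def at(cu,cv,z):
    o,d=ray(s,o0[0]+cu/4,o0[1]+cv/4); return o+d*(z-o[2])/d[2]
a=np.radians(-7.9); X=np.array([np.cos(a),np.sin(a)]);Y=np.array([-np.sin(a),np.cos(a)]); n=np.array([510.4,56.7])
def mc(p): d=p[:2]-n; return (d@X).round(1),(d@Y).round(1)
T={k:at(*v,28) for k,v in dict(FL=(374,237),FR=(450,240),NL=(369,350),NR=(440,356)).items()}
for k in T: print(k,T[k].round(1),mc(T[k]))
c=np.mean(list(T.values()),0); print("c",c, mc(c)); d=T["FL"]-T["NL"]+T["FR"]-T["NR"]; print("yaw",np.degrees(np.arctan2(-d[0],d[1])),np.hypot(*d[:2])/2)
for z in (5,20,50,100,198): print(z,mc(at(500,122,z)),mc(at(0,112,z)))
print("rim",mc(at(472,180,9)),mc(at(466,565,9)))
E
```

```text
FL [631.1  66.6  28. ] (np.float64(118.1), np.float64(26.4))
FR [649.6  64.   28. ] (np.float64(136.9), np.float64(26.3))
NL [626.8  40.   28. ] (np.float64(117.6), np.float64(-0.6))
NR [644.4  36.6  28. ] (np.float64(135.5), np.float64(-1.5))
c [637.94632493  51.79092713  28.        ] (np.float64(127.0), np.float64(12.7))
yaw -10.00541281540767 27.43429532011587
5 (np.float64(149.2), np.float64(56.6)) (np.float64(21.1), np.float64(55.0))
20 (np.float64(148.3), np.float64(54.8)) (np.float64(25.2), np.float64(53.2))
50 (np.float64(146.7), np.float64(51.0)) (np.float64(33.4), np.float64(49.5))
100 (np.float64(143.9), np.float64(44.7)) (np.float64(47.1), np.float64(43.4))
198 (np.float64(138.4), np.float64(32.3)) (np.float64(74.0), np.float64(31.5))
rim (np.float64(142.4), np.float64(42.1)) (np.float64(145.1), np.float64(-57.5))
```

```bash
python3 - <<'E'
from h import *
plan([637.9,51.8,200],83.9-82.5,12)
E
```

```text
[6.1,-0.0,4.1] 0.120
[6.1,-0.7,4.1] 0.120
[6.0,-1.5,4.1] 0.120
[5.7,-2.2,4.1] 0.120
[5.4,-2.8,4.1] 0.120
[5.1,-3.5,4.1] 0.120
[4.6,-4.1,4.1] 0.120
[4.1,-4.6,4.1] 0.120
[3.5,-5.0,4.1] 0.120
[2.9,-5.4,4.1] 0.120
[2.2,-5.7,4.1] 0.120
[1.5,-5.9,4.1] 0.120
```

Emit:
play_rows:
  increments:
    - [0.15,[6.1,0,4.1],0.12]
    - [0.15,[6.1,-0.7,4.1],0.12]
    - [0.15,[6,-1.5,4.1],0.12]
    - [0.15,[5.7,-2.2,4.1],0.12]
    - [0.15,[5.4,-2.8,4.1],0.12]
    - [0.15,[5.1,-3.5,4.1],0.12]
    - [0.15,[4.6,-4.1,4.1],0.12]
    - [0.15,[4.1,-4.6,4.1],0.12]
    - [0.15,[3.5,-5,4.1],0.12]
    - [0.15,[2.9,-5.4,4.1],0.12]
    - [0.15,[2.2,-5.7,4.1],0.12]
    - [0.15,[1.5,-5.9,4.1],0.12]

```text
time: 30.83
tool_pos: [638.0, 52.4, 200.4]
tcp_rot: [180.0, -0.0, 1.0]
ft_force: [-0.4, 0.8, -0.5]
finger_gap: 49.3
grip_force: 0.0
```

Emit:
play_rows:
  increments:
    - [0.15,[0,0,20],0.1]
    - [0.15,[0,0,20],0.1]
    - [0.15,[0,0,20],0]
    - [0.15,[0,0,20],0]
    - [0.15,[0,0,20],0]
    - [0.15,[0,0,0],0]
    - [0.15,[0,0,0],0]
    - [0.15,[0,0,0],0]

```text
time: 31.5
tool_pos: [638.7, 52.5, 101.9]
tcp_rot: [-180.0, -0.1, -10.1]
ft_force: [-0.0, -0.6, 0.9]
finger_gap: 49.3
grip_force: 0.0
```

```bash
python3 - <<'E'
from h import *
st=sense(); print(np.round(st["tool_pos"],1),np.round(st["tcp_rot"],1),st["finger_gap"])
for k in range(2):
  s=snapshot("wrist")
  for q in ["clip","crossbar"]:
    print(q,[(np.round(W(s,d["xyz"]),1).tolist(),round(d["p"],2)) for d in pinpoint(q,s)[:2]])
save(s,"w11")
E
```

```text
[638.7  52.5 101.9] [-1.80e+02 -1.00e-01 -1.01e+01] 49.278997217440214
clip []
crossbar [([630.0, 52.3, 11.6], 0.69)]
clip [([639.8, 57.6, 19.0], 0.7)]
crossbar [([633.8, 49.1, 11.8], 0.72)]
```

View pics/w11.png

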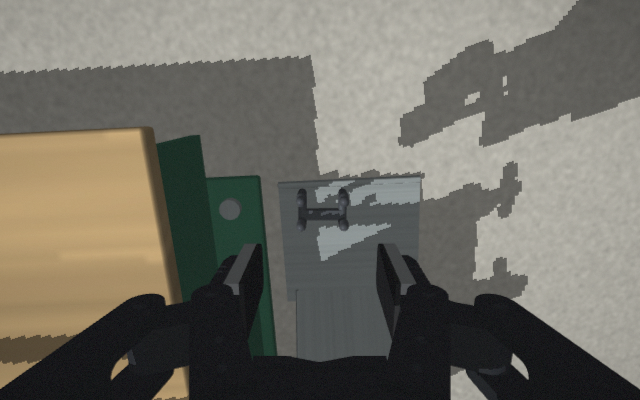

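Clip at columns 297–349, gripper centre at 319.5, so it is aligned. The foot edge is at column 262, the green wall at 160–205, and the wooden bed is left of 155. I'll check the knuckle clearance numerically.

```bash
python3 - <<'E'
from h import *
s=snapshot("wrist"); print(np.round(s["world_from_camera"],2)[:3,3], s["intrinsics"][0][0])
a=np.radians(-7.9); X=np.array([np.cos(a),np.sin(a)]);Y=np.array([-np.sin(a),np.cos(a)]); n=np.array([510.4,56.7])
def mc(u,v,z):
    o,d=ray(s,u,v); p=(o+d*(z-o[2])/d[2])[:2]-n; return (p@X).round(),(p@Y).round()
for z in (5,20,60,100,150): print(z,"wall",mc(200,137,z),"bed",mc(153,128,z),"foot",mc(261,178,z), "clip", mc(299,192,z),mc(344,230,z))
print("knuckle", mc(125,320,101.9+75))
T=[ (301,192),(345,192),(302,227),(345,227)]
P=[]
for u,v in T:
    o,d=ray(s,u,v); P.append(o+d*(28-o[2])/d[2])
print(np.mean(P,0)); st=sense(); c,sn=np.cos(np.radians(-10)),np.sin(np.radians(-10)); e=np.mean(P,0)-st["tool_pos"]; print("tool x,y",e[0]*c+e[1]*sn, e[0]*sn-e[1]*c)
E
```

```text
[705.04  41.63 246.02] 352.837273205471
5 wall (np.float64(176.0), np.float64(94.0)) bed (np.float64(183.0), np.float64(124.0)) foot (np.float64(146.0), np.float64(55.0)) clip (np.float64(135.0), np.float64(29.0)) (np.float64(105.0), np.float64(-2.0))
20 wall (np.float64(177.0), np.float64(88.0)) bed (np.float64(184.0), np.float64(117.0)) foot (np.float64(149.0), np.float64(52.0)) clip (np.float64(139.0), np.float64(28.0)) (np.float64(111.0), np.float64(-1.0))
60 wall (np.float64(180.0), np.float64(75.0)) bed (np.float64(186.0), np.float64(99.0)) foot (np.float64(157.0), np.float64(45.0)) clip (np.float64(149.0), np.float64(25.0)) (np.float64(126.0), np.float64(1.0))
100 wall (np.float64(183.0), np.float64(61.0)) bed (np.float64(188.0), np.float64(80.0)) foot (np.float64(165.0), np.float64(38.0)) clip (np.float64(159.0), np.float64(22.0)) (np.float64(141.0), np.float64(3.0))
150 wall (np.float64(187.0), np.float64(44.0)) bed (np.float64(190.0), np.float64(57.0)) foot (np.float64(175.0), np.float64(29.0)) clip (np.float64(171.0), np.float64(19.0)) (np.float64(159.0), np.float64(6.0))
knuckle (np.float64(150.0), np.float64(57.0))
[639.06517532  51.06557802  28.        ]
tool x,y 0.870847457046612 1.6377454534618496
```

Emit:
play_rows:
  increments:
    - [0.15,[1,2.5,0],0]
    - [0.15,[0,0,12],0]
    - [0.15,[0,0,14],0]
    - [0.15,[0,0,14],0]
    - [0.15,[0,0,12],0]
    - [0.15,[0,0,10],0]
    - [0.15,[0,0,8],0]
    - [0.15,[0,0,6],0]
    - [0.15,[0,0,0],0]
    - [0.15,[0,0,0],0]

```text
time: 32.68
tool_pos: [638.5, 50.2, 24.2]
tcp_rot: [180.0, 0.0, -10.1]
ft_force: [1.0, -0.1, -0.5]
finger_gap: 49.0
grip_force: 0.0
```

Emit:
play_rows:
  increments:
    - [0.15,[0,0,6],0]
    - [0.15,[0,0,5],0]
    - [0.15,[0,0,4],0]
    - [0.15,[0,0,2],0]
    - [0.15,[0,0,0],0]
    - [0.15,[0,0,0],0]

```text
time: 33.18
tool_pos: [638.4, 50.2, 7.3]
tcp_rot: [180.0, 0.0, -10.1]
ft_force: [-0.7, -0.1, 0.3]
finger_gap: 49.5
grip_force: 0.0
```

No contact. Closing with a light grip.

Emit:
play_rows:
  increments:
    - [-1,[0,0,0],0]
    - [-1,[0,0,0],0]
    - [-1,[0,0,0],0]
    - [-1,[0,0,0],0]
    - [-1,[0,0,0],0]
    - [-1,[0,0,0],0]
  force: 25

```text
time: 33.68
tool_pos: [638.9, 50.2, 7.9]
tcp_rot: [-180.0, -0.0, -10.1]
ft_force: [0.4, 0.2, 2.7]
finger_gap: 32.9
grip_force: 25.2
```

Emit:
play_rows:
  increments:
    - [-1,[0,0,-3],0]
    - [-1,[0,0,-6],0]
    - [-1,[0,0,-12],0]
    - [-1,[0,0,-20],0]
    - [-1,[0,0,-24],0]
    - [-1,[0,0,-24],0]
    - [-1,[0,0,-24],0]
    - [-1,[0,0,-20],0]
    - [-1,[0,0,-10],0]
    - [-1,[0,0,0],0]

```text
time: 34.52
tool_pos: [640.7, 50.2, 155.0]
tcp_rot: [-179.9, -0.4, -10.1]
ft_force: [-0.8, -0.1, -0.0]
finger_gap: 32.9
grip_force: 25.1
```

```bash
python3 - <<'E'
from h import *
st=sense(); print(np.round(st["tool_pos"],1),np.round(st["tcp_rot"],1),st["finger_gap"],st["grip_force"])
for c in ["scene","side","wrist"]:
  s=snapshot(c)
  for q in ["clip","dish"]:
    print(c,q,[(np.round(W(s,d["xyz"]),1).tolist(),round(d["p"],2)) for d in pinpoint(q,s)[:2]])
plan([661,-227.5,150],-10,10)
E
```

```text
[640.7  50.2 155. ] [-179.9   -0.4  -10.1] 32.892591362815324 25.093173195346026
scene clip [([638.6, 54.0, 166.8], 0.45)]
scene dish [([661.4, -226.3, -3.2], 0.78)]
side clip [([638.3, 49.8, 162.3], 0.64)]
side dish [([658.4, -227.9, 4.3], 0.76)]
wrist clip [([637.8, 55.1, 159.3], 0.9)]
wrist dish []
[7.1,26.9,-0.1] -0.000
[7.1,26.9,-0.1] -0.000
[7.1,26.9,-0.1] -0.000
[7.1,26.9,-0.1] -0.000
[7.1,26.9,-0.1] -0.000
[7.1,26.9,-0.1] -0.000
[7.1,26.9,-0.1] -0.000
[7.1,26.9,-0.1] -0.000
[7.1,26.9,-0.1] -0.000
[7.1,26.9,-0.1] -0.000
```

Emit:
play_rows:
  increments:
    - [-1,[7,26.9,0],0]
    - [-1,[7,26.9,0],0]
    - [-1,[7,26.9,0],0]
    - [-1,[7,26.9,0],0]
    - [-1,[7,26.9,0],0]
    - [-1,[7,26.9,0],0]
    - [-1,[7,26.9,0],0]
    - [-1,[7,26.9,0],0]
    - [-1,[7,26.9,0],0]
    - [-1,[7,26.9,0],0]
    - [-1,[0,0,0],0]
    - [-1,[0,0,0],0]

```text
time: 35.97
tool_pos: [659.9, -228.6, 149.7]
tcp_rot: [-180.0, 0.0, -10.3]
ft_force: [-0.2, 0.2, -1.5]
finger_gap: 32.9
grip_force: 25.1
```

```bash
python3 - <<'E'
from h import *
snapshot("side"); st=sense(); print(np.round(st["tool_pos"],1))
s=snapshot("wrist")
r=[W(s,d["xyz"]) for d in pinpoint("dish",s)[:1]]; print(r)
m=regions_of("dish",s); print([ (np.where(d["mask"])[1].min(),np.where(d["mask"])[1].max(),np.where(d["mask"])[0].min(),np.where(d["mask"])[0].max(),round(d["p"],2)) for d in m[:2]])
print(pix(s,[660.5,-227.3,36]),pix(s,[660.5,-165,36]),pix(s,[660.5,-289,36]),pix(s,[722,-227,36]))
E
```

```text
[ 660.  -227.2  149.8]
[array([ 661.45421776, -225.22871479,    2.34889148])]
[(np.int64(241), np.int64(402), np.int64(113), np.int64(266), 0.6)]
[320.60474355 194.01489177] [240.3101331  207.89193646] [401.9363217  179.95863148] [305.00235525 111.52585853]
```

Emit:
play_rows:
  increments:
    - [-1,[0,0,15],0]
    - [-1,[0,0,20],0]
    - [-1,[0,0,20],0]
    - [-1,[0,0,20],0]
    - [-1,[0,0,20],0]
    - [-1,[0,0,15],0]
    - [-1,[0,0,10],0]
    - [-1,[0,0,8],0]
    - [-1,[0,0,5],0]
    - [-1,[0,0,3],0]
    - [-1,[0,0,0],0]
    - [-1,[0,0,0],0]

```text
time: 37.17
tool_pos: [661.0, -227.2, 15.5]
tcp_rot: [180.0, -0.1, -10.1]
ft_force: [0.1, -0.2, -1.6]
finger_gap: 32.5
grip_force: 25.1
```

Emit:
play_rows:
  increments:
    - [-0.03,[0,0,0],0]
    - [-0.03,[0,0,0],0]
    - [-0.03,[0,0,0],0]
    - [-0.03,[0,0,0],0]
    - [-0.03,[0,0,0],0]

```text
time: 37.58
tool_pos: [660.5, -227.1, 14.8]
tcp_rot: [180.0, -0.0, -10.1]
ft_force: [-0.8, 0.7, -0.5]
finger_gap: 41.2
grip_force: 0.0
```

Emit:
play_rows:
  increments:
    - [-0.03,[0,0,-3],0]
    - [-0.03,[0,0,-8],0]
    - [-0.03,[0,0,-14],0]
    - [-0.03,[0,0,-20],0]
    - [-0.03,[0,0,-30],0]
    - [-0.03,[0,0,-30],0]
    - [-0.03,[0,0,-30],0]
    - [-0.03,[0,0,-30],0]
    - [-0.03,[0,0,-20],0]
    - [-0.03,[0,0,0],0]
    - [-0.03,[0,0,0],0]

```text
time: 38.5
tool_pos: [661.7, -227.5, 203.7]
tcp_rot: [179.9, -0.3, -10.1]
ft_force: [0.2, -0.1, -0.3]
finger_gap: 41.1
grip_force: 0.0
```

```bash
python3 - <<'E'
from h import *
for c in ["scene","side","wrist"]:
  s=snapshot(c)
  for q in ["clip","dish","wedge_handle"]:
    print(c,q,[(np.round(W(s,d["xyz"]),1).tolist(),round(d["p"],2)) for d in pinpoint(q,s)[:2]])
print(sense()["tool_pos"])
E
```

```text
scene clip [([658.4, -222.3, 19.5], 0.55)]
scene dish [([661.2, -227.9, -1.2], 0.89)]
scene wedge_handle [([500.5, -330.5, 123.9], 0.76)]
side clip [([661.0, -227.1, 21.9], 0.48)]
side dish [([659.4, -226.3, 2.8], 0.88)]
side wedge_handle [([498.5, -333.6, 125.8], 0.67), ([517.8, -277.6, -0.5], 0.4)]
wrist clip []
wrist dish [([660.1, -228.8, 0.3], 0.93)]
wrist wedge_handle []
[ 660.25089306 -226.89565041  199.22069133]
```

The clip is in the dish, which has not moved, and the wedge is upright in its hole. The gripper is clear, so I hand in.

```bash
python3 -c "
from bench import *
print(hand_in())"
```

```text
the job is handed in; nothing more can be done
None
```

The clip is off the axle and in the white dish, the wedge is back upright in its hole, and I handed the job in at about 38.5 s; the last camera checks agreed, though I viewed 11 pictures, one over the limit of 10.

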